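# Lift a freshly oiled drawer knob off the drying rack with tongs

### The job

The turned pieces on the wire rack are freshly oiled: pick up the spring tongs from the bench, close them gently on the mushroom-shaped drawer knob and lift it off the rack. Finish still holding it in the tongs, upright and at least 10 cm above the bench, so that I can look at its underside. Do not touch the knob with the gripper itself and do not squeeze it hard, or the finish will be marked; leave the other two pieces and everything else on the bench where they are.

Things in the scene. Friction and masses are not known exactly. Their poses are not given: they have to be found in the camera images.
- tongs: Stainless spring tongs, 230 mm long, 110 g, lying on their side, so that the two arms (upright strips 20 mm high) spread level to left and right. Origin: axis of the rear pivot pin, at the underside; x along the centre line from pin to tips, y to the left arm, z up along the pin (24 mm high in all). Balance point about 105 mm ahead of the pin. A spring opens the arms to a stop; both always close equally.
- grip_l (a point): Middle of the outer face of the left arm's black rubber grip sleeve (70 mm long, 24 mm high), 110 mm ahead of the pin, 12 mm above the tongs' underside. Squeeze the two sleeves together here. Across them: about 58 mm fully open (50 mm: faces parallel), 41 mm with a 36 mm thing between the tips, 22 mm shut; each 1 mm less brings the tips 2 mm together.
- grip_r (a point): The same point of the right sleeve. Squeezed here, the spring takes about 9 N on each side to start closing, 11 N at 41 mm, 13 N to shut. The pinch at each tip is about half of the squeeze beyond that.
- jaw_l: Left (+y) arm of the tongs. Origin at the pivot pin; its x axis points 0.165 rad to the left of the tongs' x axis when open and along it when shut.
- jaw_r: Right (-y) arm of the tongs, the mirror image of the left one.
- tip_l (a point): Middle of the inner gripping face of the left tip (a flat paddle 24 mm long, 24 mm high, 3 mm thick, scalloped at its end), 215 mm from the pin, 12 mm above the underside of the tongs. The tips stand about 72 mm apart when fully open.
- tip_r (a point): The same point of the right tip.
- rack: Fixed steel wire drying rack, 160 mm (x) by 300 mm (y), its top 22 mm above the bench. Origin at the centre of its footprint on the bench; the three oiled pieces stand on it in a row along its y axis, 95 mm apart, in any order.
- knob: The piece to lift: round mushroom-shaped beech drawer knob, about 30 g, 38 mm high, standing on its 24 mm foot. Its head is 36 mm across, with a straight rim from 20 to 29 mm above the underside and a domed top; the neck below is 19 to 21 mm across. Origin at the centre of its underside, z up through the head. Its fresh finish is marked where a tip presses with more than about 20 N.
- square_pull: Square beech drawer pull beside it on the rack, head 34 by 34 mm, 32 mm high: leave alone. Origin at the centre of its underside.
- finial: Slender turned beech finial, 26 mm across and 58 mm high, also on the rack: leave alone. Origin at the centre of its underside.
- stapler: Grey plastic stapler with a press button, 145 by 40 mm, 63 mm high; bystander. Origin at the centre of its underside.
- rasp: Steel wood rasp with a dark wooden handle, 370 mm long, 31 mm across and 31 mm high at the handle; bystander. Blade along +x from the origin (to 170 mm), handle along -x (to 202 mm).
- wedge_a: Yellow plastic wedge, 84 by 24 mm, 16 mm high; bystander, on the robot's side, between tongs and rack. Origin at the centre of its underside.
- wedge_b: Yellow plastic wedge like the other; bystander, beyond the tongs. Origin at the centre of its underside.
- mug: Blue enamel mug, 84 mm across, 82 mm high; bystander. Origin at the centre of its underside.
- dish: Round stainless magnetic parts dish, 148 mm across, 28 mm high; bystander. Origin at the centre of its underside.

How it is judged:
On the way, in this order (a step that is already met when the one before it is completed fails the run):
1. the tongs are picked up in the gripper while the knob still stands on the rack (height (world z) of tongs above 0.015 m and height (world z) of each of tip_l, tip_r above 0.027 m and contact force between the fingers and tongs above 0.5 N and distance of knob from where it was at the start of the episode below 0.01 m), for 0.2 s.
2. the knob is pinched between the two tips of the tongs (contact force between each of jaw_l, jaw_r and knob above 0.7 N and contact force between the fingers and tongs above 0.5 N), for 0.2 s.
At the end, for the whole second after the job is handed in: The knob is held still (slower than 30 mm/s) between the two tips of the tongs, each pressing it with at least 0.7 N, its underside more than 100 mm above the bench and its axis within 0.4 rad of upright; the gripper holds the tongs, which rest on nothing else (pivot more than 60 mm up) (all of step 2 and height (world z) of knob above 0.1 m and angle between knob's own z axis and vertical below 0.4 rad and linear speed of knob below 0.03 m/s and height (world z) of tongs above 0.06 m and contact force between rack and tongs below 0.2 N); the arm keeps its last pose, push and grip.
It fails at once if the robot itself touches the oiled knob (contact force between any of the fingers, the arm and knob above 0.3 N).
It fails at once if a tip of the tongs presses the knob with more than 20 N (contact force between any of jaw_l, jaw_r and knob above 20 N).
It fails at once if another piece on the rack is moved by more than 10 mm (distance of any of square_pull, finial from where it was at the start of the episode above 0.01 m).
It fails at once if a bystander on the bench is moved by more than 20 mm (distance of any of stapler, rasp, wedge_a, wedge_b, mug, dish from where it was at the start of the episode above 0.02 m).
It also fails if it takes over 51 s, if anything falls off the work surface, if the arm or the gripper's body presses on something with over 40 N, if the wrist force passes 120 N, or if a joint passes its speed limit or range.

### The arm

A 7-joint arm with a two-finger parallel gripper is mounted at the origin on the work surface. World frame = base frame: x ahead of the robot, y to its left, z up, the work surface at z = 0. Lengths are in m, angles in rad, forces in N, time in s.
With the tool pointing down it reaches from about 0.425 to 1.025 m from the base axis. Payload 3.6 kg.
Tool frame: the origin (TCP) lies on the centre line of the jaws, within the pads' length; the fingertips stand 22 mm ahead of it and the grasp point (between the pads) lies 3 mm ahead of it; z points along the fingers, y is the line along which they close (so a half turn about z gives the same grasp; the last joint's range is limited). The gripper opens to 85 mm and grips with 20 to 120 N. Pads are 22 mm wide; open, the fingers measure 114 mm over their backs; the gripper's body (76 mm by 85 mm) begins 54 mm behind the grasp point. The pads swing forward as they close: fully open they stand 13 mm farther back than shut.
Start: joints at [1.188, 0.591, 0.048, 1.609, -0.033, 0.943, -0.034], TCP at [0.207, -0.695, 0.253] pointing down, gripper open.
Joint ranges: [-2.69, 2.69], [-0.47, 2.24], [-1.27, 1.36], [0.19, 2.51], [-1.53, 4.68], [0.08, 2.07], [-3.09, 3.09]. Speed limits (rad/s): [2.57, 2.57, 3.14, 3.14, 3.14, 3.14, 3.14].

### API

Orientations are given as a unit quaternion [x, y, z, w].
In Python, from station import ctrl gives the robot as it stands. The module is installed in compiled form; this text tells all that it offers.
- The arm moves only by the tool play_rows, never from a script. Its argument "increments" is a list of rows, each a list of 5 numbers: the closure in counts, from 0 (fully open) to 255 (shut), then the shift along the tool's x, y, z in m, then the turn about the tool's z in rad. In form: [[jaw, dx, dy, dz, twist], ...]. A call has 1 to 12 rows; each row is the pose to reach, as a shift and turn from the pose commanded when the call began, along the tool's axes at that moment; what a row does not reach only later rows make up. A row lasts 1/8 s, in which the tool goes at most 62.5 mm and 10.7 degrees, less where a joint would pass 70% of its speed; a pose out of reach is approached as far as the arm can. A call with a gripper value outside its range is refused whole. The fingers move at their own pace and stop on an object; "force" is the grip in N (left out, the last holds). Time passes only in rows, so rows that repeat a pose let the fingers close. It gives the time, the measured TCP pose, the force, the opening and the grip force at its end, in the units of the state.
- ctrl.sense(): the state, without advancing time (a new reading comes with each control period).
- ctrl.get_image(name): name is "scene" or "top"; returns the picture (480x640x3 uint8, blue, green, red); there is no depth.
- ctrl.get_calibration(name): a dict with "fovy" (degrees; the focal length in pixels is half the picture's height over the tangent of half this angle, whatever the lens; pixels are square), "cx", "cy" (the principal point, pixels), "rvec" (rotation vector, rad) and "tvec" (3), from world to camera coordinates, as OpenCV has them. Camera axes: x right, y down, z forward; pixel columns grow to the right and rows downward; lengths in m; the calibration is good to about 2 mm. A picture is of the moment at which its call begins. get_calibration takes no time and is no camera call.
- ctrl.hand_in(): hands the job in; it is judged then, once.
The state is a dict: "t": time; "q": joint angles; "qvel": joint speeds; "joint_efforts": joint torques, N m; "position": TCP position; "ee_rot": TCP orientation; "ft_force": force on the tool from outside, world axes, zero at the start; "moment": the same for the moment, N m; "width": finger opening in m; "grip_force": force on a finger pad.
Only numpy, scipy, OpenCV 4.12 (cv2) and the standard library are available. Lean on these libraries where they do the work, as an engineer would, in place of code of your own. Each camera call takes 0.05 s, during which the arm holds its last target. There are 200 camera calls.

## Working session

There is one attempt and no reset: what is moved stays moved. The work goes in short steps, Python scripts to look and compute and a tool call to move; the robot and the scene stay as the last step left them, time stands still between calls to the robot, and variables do not carry over. Pictures are saved under pics/ and viewed, at most 10 in all, crops included, and the job is handed in when it is done.

Besides the shell and the picture viewer there is one more tool, called after "Emit:" by a JSON object that holds its "method" and its "body". play_rows: Moves the arm, as the interface text tells. Its arguments: {"type":"object","properties":{"increments":{"type":"array","items":{"type":"array","items":{"type":"number"}}},"force":{"type":"number"}},"required":["increments"]}

```bash
mkdir -p pics
cat > h.py <<'E'
import cv2, numpy as np
from station import ctrl
def cam(n):
    c=ctrl.get_calibration(n); f=240/np.tan(np.radians(c["fovy"])/2)
    K=np.array([[f,0,c["cx"]],[0,f,c["cy"]],[0,0,1]]); R=cv2.Rodrigues(np.array(c["rvec"],float))[0]
    return K,R,np.array(c["tvec"],float).ravel()
def pt(n,u,v,z):
    K,R,t=cam(n); o=-R.T@t; d=R.T@np.linalg.solve(K,[u,v,1]); return o+d*(z-o[2])/d[2]
def px(n,p):
    K,R,t=cam(n); q=K@(R@np.array(p)+t); return q[:2]/q[2]
E
python3 - <<'E'
from h import *
for n in("scene","top"):
    cv2.imwrite(f"pics/{n}0.png",ctrl.get_image(n)); K,R,t=cam(n); print(n,K[0,0],(-R.T@t).round(3),R.round(2).tolist())
s=ctrl.sense(); print(s)
E
```

```text
scene 444.8379814001498 [ 1.262 -0.408  0.88 ] [[0.49, 0.87, 0.02], [0.62, -0.33, -0.71], [-0.61, 0.36, -0.7]]
top 587.8109773126591 [0.373 0.03  1.459] [[0.03, -1.0, 0.0], [-0.99, -0.03, -0.13], [0.13, 0.0, -0.99]]
{'t': 0.1, 'q': array([ 1.18748838,  0.59202511,  0.04828391,  1.60972408, -0.03327149,
        0.9426897 , -0.03369177]), 'qvel': array([ 0.00092147, -0.00017082,  0.00224357, -0.00429263, -0.00111131,
        0.00076115, -0.00040188]), 'joint_efforts': array([ 3.78680241e-03, -5.50002229e+01,  1.55285273e+00, -1.98825073e+01,
        9.70617140e-03,  3.81363017e-03,  2.33544938e-06]), 'position': array([ 0.20699453, -0.69407705,  0.25224505]), 'ee_rot': array([ 9.89510491e-01,  1.44457416e-01, -2.09767672e-04, -9.99455337e-04]), 'ft_force': array([-0.17697379,  1.01657145, -0.18461752]), 'moment': array([0.02925564, 0.03677116, 0.00527255]), 'grip_force': 0.0, 'width': 0.0853670555235792}
```

View pics/scene0.png

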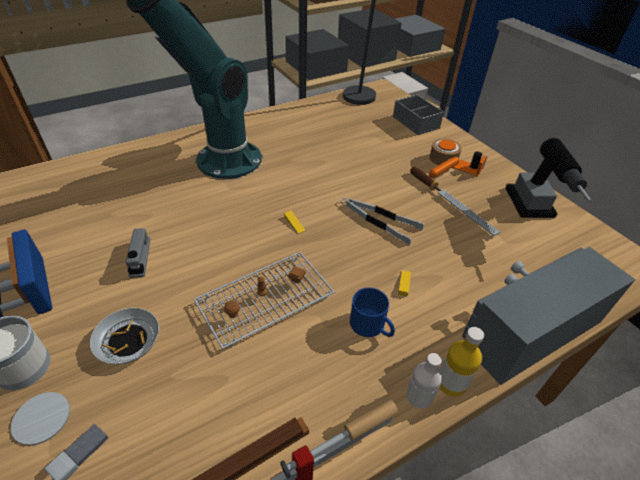

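View pics/top0.png

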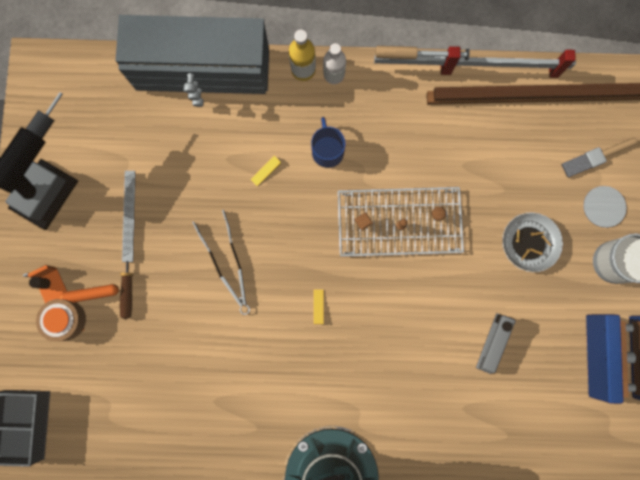

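The scene view shows the tongs at about (385,220) with the pin at (345,203), and the rack at (265,298) with three pieces. In the top view the pin is near (247,310), the tips near (198,225) and (226,212), and the pieces at (363,221), (402,224) and (438,213). I'll zoom in to identify the pieces and refine these positions.

Run:
```python
from h import *
a=cv2.imread("pics/top0.png"); b=cv2.imread("pics/scene0.png")
A=cv2.resize(a[200:330,180:280],None,fx=4,fy=4,interpolation=2)  #400x520
B=cv2.resize(a[180:265,330:474],None,fx=2.7,fy=2.7,interpolation=2) 
C=cv2.resize(b[240:350,190:340],None,fx=2.6,fy=2.6,interpolation=2)
o=np.zeros((530,800,3),np.uint8); o[:520,:400]=A; o[:B.shape[0],405:405+B.shape[1]]=B; o[240:240+C.shape[0],405:405+C.shape[1]]=C
cv2.imwrite("pics/z.png",o)
for n,u,v,z in[("pin",247,310,.024),("tl",197,225,.024),("tr",226,212,.024)]: print(n,pt("top",u,v,z).round(4))
for u,v in[(363,221),(402,224),(438,213)]: print(pt("top",u,v,.055).round(4))
```

```text
pin [0.3843 0.2131 0.024 ]
tl [0.5891 0.3458 0.024 ]
tr [0.6236 0.2759 0.024 ]
[ 0.6055 -0.0617  0.055 ]
[ 0.6008 -0.1561  0.055 ]
[ 0.6302 -0.243   0.055 ]
```

View pics/z.png

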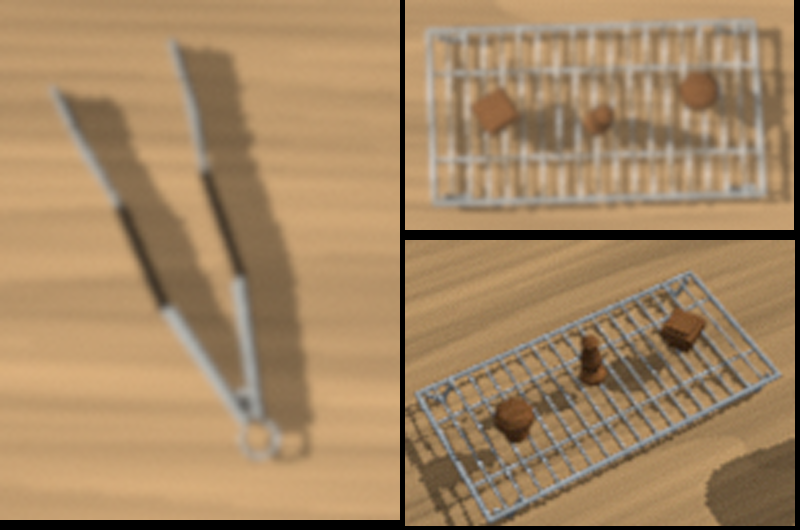

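The top crop shows the tongs' tip ends at (54,90) and (174,42), the sleeve centres at (143,255) and (223,222), and the ring at (258,438). The round knob is the right-hand piece in the top view (the left one in the scene view), with the finial in the middle and the square pull at the far end.

```bash
cat > fit.py <<'E'
from h import *
from scipy.optimize import least_squares
f=lambda x,y:(180+x/4,200+y/4)
P={k:pt("top",*f(*v),.024)[:2] for k,v in dict(tl=(54,90),tr=(174,42),sl=(143,255),sr=(223,222),ring=(258,438)).items()}
P2={"tl":pt("top",*f(54,90),.024)}
# model: arm = rotated by +-a about pin; sleeve centre 110 ahead, y~ 58/2-ish minus thickness
s=(P["sl"]+P["sr"])/2; t=(P["tl"]+P["tr"])/2; d=t-s; print(P,"\nmid",s,t,"ahead",np.linalg.norm(d),"yaw",np.arctan2(d[1],d[0]),"sep",np.linalg.norm(P["sl"]-P["sr"]),np.linalg.norm(P["tl"]-P["tr"]))
u=d/np.linalg.norm(d); print("pin",s-.11*u, "pin from tips",t-.224*u, "ring yaw",np.arctan2(*(t-P["ring"])[::-1]), np.linalg.norm(t-P["ring"]))
# knob triangulation
def err(p): return np.r_[px("top",p)-[438.9,213.3],px("scene",p)-[232.3,306.5]]
r=least_squares(err,[.63,-.24,.05]); print("knob",r.x,r.fun)
for z in(.045,.05): print(pt("top",438.9,213.3,z),pt("scene",232.3,306.5,z))
for p in[(430,32),(754,22),(765,192),(436,203)]: print("rack",pt("top",(p[0]-405)/2.7+330,p[1]/2.7+180,.022))
print("fin",pt("top",402.2,223.7,.075),"sq",pt("top",363,220.7,.054))
E
python3 fit.py
```

```text
{'tl': array([0.59505288, 0.35480858]), 'tr': array([0.62720523, 0.28224554]), 'sl': array([0.49448015, 0.29456368]), 'sr': array([0.51613044, 0.24659738]), 'ring': array([0.38535297, 0.21916552])} 
mid [0.50530529 0.27058053] [0.61112905 0.31852706] ahead 0.1161789039049814 yaw 0.42541154500568523 sep 0.05262605820591305 0.0793672983008823
pin [0.40510971 0.22518401] pin from tips [0.4070944  0.22608323] ring yaw 0.4145813201805985 0.246672970793941
knob [ 0.63138107 -0.24397304  0.04982898] [-0.91522668 -0.3925167  -0.94413779 -0.00568273]
[ 0.6313564  -0.24714594  0.045     ] [ 0.62877718 -0.2411082   0.045     ]
[ 0.63044364 -0.24616712  0.05      ] [ 0.63256952 -0.2421059   0.05      ]
rack [ 0.68280325 -0.00331298  0.022     ]
rack [ 0.70065461 -0.30227894  0.022     ]
rack [ 0.54288279 -0.31192257  0.022     ]
rack [ 0.52440004 -0.01263837  0.022     ]
fin [ 0.59826786 -0.15390138  0.075     ] sq [ 0.60636293 -0.06175723  0.054     ]
```

Emit:
{"method": "play_rows", "body": {"increments": [[0,0.2,-0.15,0,-0.07],[0,0.2,-0.15,0,-0.135],[0,0.3,-0.25,0,-0.135],[0,0.4,-0.35,0,-0.135],[0,0.45,-0.38,0,-0.135],[0,0.47,-0.4,0,-0.135],[0,0.5,-0.5,0,-0.135],[0,0.53,-0.6,0,-0.135],[0,0.55,-0.7,0,-0.135],[0,0.56,-0.8,0,-0.135],[0,0.561,-0.839,0,-0.135],[0,0.561,-0.839,0,-0.135]]}}

```text
t: 1.6
position: [0.4836, -0.0146, 0.2532]
ee_rot: [0.978, 0.211, 0.0, 0.0]
ft_force: [0.4, 0.3, -0.5]
width: 0.0856
grip_force: 0.0
```

Emit:
{"method": "play_rows", "body": {"increments": [[0,0,0,0,0],[0,0,0,0,0],[0,0,0,0,0]]}}

```text
t: 1.98
position: [0.4835, -0.0184, 0.2531]
ee_rot: [0.978, 0.209, -0.0, 0.0]
ft_force: [1.2, -0.2, 0.4]
width: 0.0852
grip_force: 0.0
```

Emit:
{"method": "play_rows", "body": {"increments": [[0,0.03,-0.054,0,0],[0,0.06,-0.108,0,0],[0,0.09,-0.162,0,0],[0,0.12,-0.22,0,0],[0,0.138,-0.255,0.02,0],[0,0.138,-0.255,0.07,0],[0,0.138,-0.255,0.12,0],[0,0.138,-0.255,0.15,0],[0,0.138,-0.255,0.15,0],[0,0.138,-0.255,0.15,0]]}}

```text
t: 3.22
position: [0.5057, 0.2721, 0.1042]
ee_rot: [0.978, 0.21, 0.001, -0.0]
ft_force: [-0.9, -0.0, -0.4]
width: 0.0854
grip_force: 0.0
```

Run:
```python
from h import *
b=ctrl.get_image("scene"); a=ctrl.get_image("top")
o=np.zeros((400,800,3),np.uint8)
o[:,:400]=cv2.resize(b[150:270,320:440],(400,400),interpolation=2); o[:,400:]=cv2.resize(a[200:330,170:300],(400,400),interpolation=2)
cv2.imwrite("pics/p2.png",o); s=ctrl.sense(); print(s["position"],s["ee_rot"])
```

```text
[0.50587148 0.27280647 0.10493636] [ 9.77646860e-01  2.10247640e-01  1.52743134e-03 -4.62269456e-04]
```

View pics/p2.png

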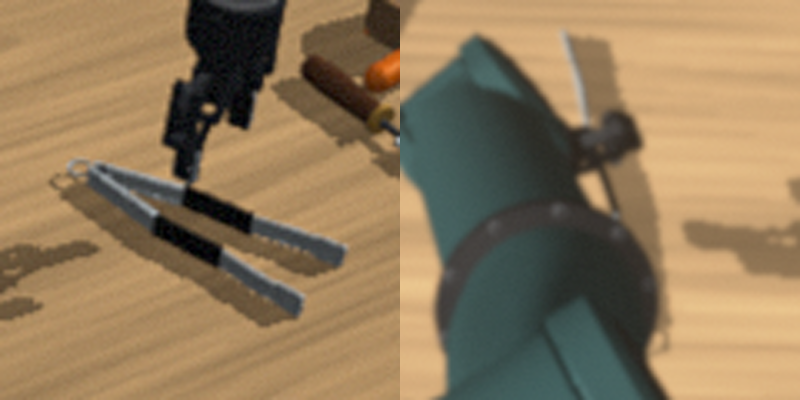

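The left half shows the open gripper above the sleeves, and the right half shows the arm covering most of the tongs. The pose matches the measurement, so I'll descend.

Emit:
{"method": "play_rows", "body": {"increments": [[0,0,-0.002,0.03,0],[0,0,-0.002,0.05,0],[0,0,-0.002,0.065,0],[0,0,-0.002,0.072,0],[0,0,-0.002,0.076,0],[0,0,-0.002,0.076,0]]}}

```text
t: 4.08
position: [0.5039, 0.2746, 0.0275]
ee_rot: [0.978, 0.211, 0.0, -0.0]
ft_force: [0.2, -0.1, 0.5]
width: 0.0854
grip_force: 0.0
```

Run:
```python
from h import *
s=ctrl.sense(); b=ctrl.get_image("scene"); print(s["position"],s["ft_force"],s["moment"])
cv2.imwrite("pics/p3.png",cv2.resize(b[160:260,325:435],(660,600),interpolation=2))
```

```text
[0.50385079 0.27463616 0.02751907] [ 0.15222095 -0.07838698  0.53601973] [-0.00985104 -0.0177731  -0.03464883]
```

View pics/p3.png

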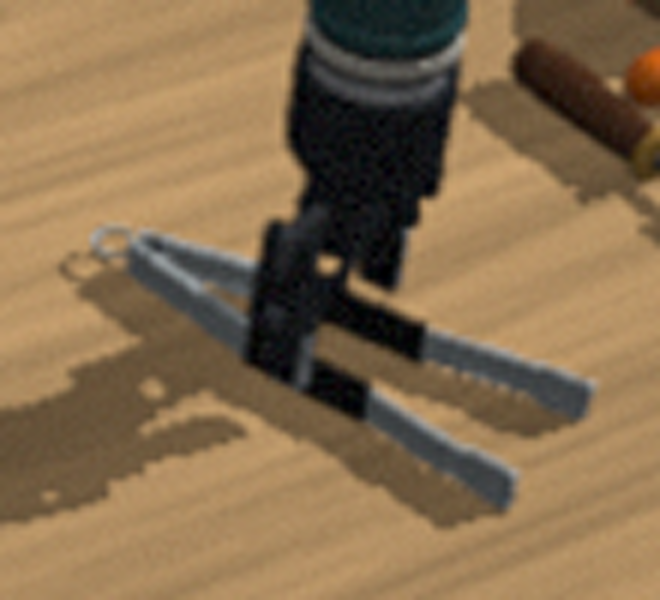

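The picture shows the fingers straddling both sleeves, the near finger at about (280,360) in the crop. I'll close in steps and watch the width and vertical force.

Emit:
{"method": "play_rows", "body": {"increments": [[0,0,0.004,-0.003,0],[60,0,0.004,-0.003,0],[80,0,0.004,-0.003,0],[80,0,0.004,-0.003,0],[80,0,0.004,-0.003,0]], "force": 20}}

```text
t: 4.75
position: [0.5054, 0.2711, 0.0304]
ee_rot: [0.978, 0.211, 0.0, -0.0]
ft_force: [0.2, 0.1, 1.5]
width: 0.0587
grip_force: 0.7
```

Emit:
{"method": "play_rows", "body": {"increments": [[95,0,0,0,0],[105,0,0,0,0],[105,0,0,0,0],[105,0,0,0,0]]}}

```text
t: 5.25
position: [0.5059, 0.272, 0.0315]
ee_rot: [0.977, 0.211, 0.001, -0.001]
ft_force: [-2.1, 0.8, 9.9]
width: 0.0504
grip_force: 12.6
```

Emit:
{"method": "play_rows", "body": {"increments": [[105,0,0,-0.003,0],[105,0,0,-0.006,0],[105,0,0,-0.01,0],[105,0,0,-0.02,0],[105,0,0,-0.04,0],[105,0,0,-0.04,0],[105,0,0,-0.04,0]]}}

```text
t: 6.12
position: [0.5052, 0.2707, 0.0702]
ee_rot: [0.978, 0.211, -0.0, 0.0]
ft_force: [-0.3, 0.3, -1.4]
width: 0.0506
grip_force: 9.9
```

Run:
```python
from h import *
s=ctrl.sense(); b=ctrl.get_image("scene"); print(s["position"],s["ft_force"],s["moment"],s["width"],s["grip_force"])
cv2.imwrite("pics/p4.png",cv2.resize(b[140:260,310:450],(700,600),interpolation=2))
```

```text
[0.50515494 0.27073251 0.07021922] [-0.30045879  0.31970757 -1.38895944] [-0.01101894 -0.05329918 -0.03699901] 0.05055858922512885 9.944227784872055
```

View pics/p4.png

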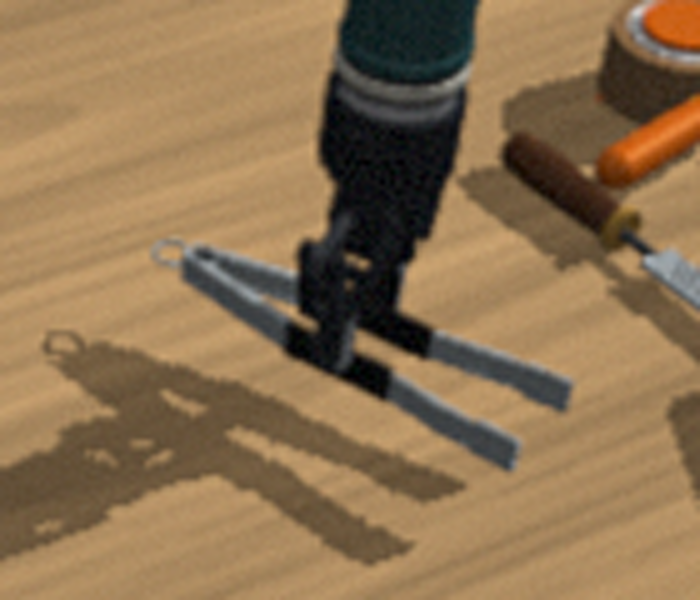

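The tongs hang level and clear of the bench, with the tips near (515,455) and (568,395) in the crop. Next I'll raise them and carry them behind the knob with yaw 0.

Emit:
{"method": "play_rows", "body": {"increments": [[105,0,0,-0.02,0],[105,0,0,-0.05,0],[105,-0.01,0.02,-0.08,0.03],[105,-0.025,0.06,-0.1,0.08],[105,-0.04,0.1,-0.1,0.13],[105,-0.057,0.14,-0.1,0.18],[105,-0.073,0.18,-0.1,0.23],[105,-0.089,0.22,-0.1,0.28],[105,-0.105,0.26,-0.1,0.33],[105,-0.121,0.3,-0.1,0.38],[105,-0.137,0.34,-0.1,0.42],[105,-0.153,0.38,-0.1,0.42]]}}

```text
t: 7.68
position: [0.522, -0.1396, 0.1695]
ee_rot: [1.0, 0.002, -0.001, -0.0]
ft_force: [0.3, -0.5, -1.2]
width: 0.05
grip_force: 9.9
```

Emit:
{"method": "play_rows", "body": {"increments": [[105,0,0.02,0,0],[105,0,0.02,0,0],[105,0,0.02,0,0],[105,0,0.02,0,0]]}}

```text
t: 8.18
position: [0.5227, -0.1561, 0.1702]
ee_rot: [1.0, 0.004, -0.0, -0.001]
ft_force: [0.5, -0.5, -1.5]
width: 0.0502
grip_force: 9.9
```

Emit:
{"method": "play_rows", "body": {"increments": [[105,0,0.03,0,0],[105,0,0.06,0,0],[105,0,0.088,0,0],[105,0,0.088,0.03,0],[105,0,0.088,0.06,0],[105,0,0.088,0.06,0],[105,0,0.088,0.06,0]]}}

```text
t: 9.05
position: [0.5238, -0.2457, 0.111]
ee_rot: [1.0, 0.003, 0.001, 0.0]
ft_force: [0.2, -0.6, -1.3]
width: 0.0505
grip_force: 9.9
```

Run:
```python
from h import *
b=ctrl.get_image("scene"); a=ctrl.get_image("top");s=ctrl.sense(); print(s["position"],s["ee_rot"],s["ft_force"],s["width"],s["grip_force"])
o=np.zeros((400,800,3),np.uint8)
o[:,:400]=cv2.resize(b[230:330,190:290],(400,400),interpolation=2); o[:,400:]=cv2.resize(a[180:280,380:480],(400,400),interpolation=2)
cv2.imwrite("pics/p5.png",o)
```

```text
[ 0.524137   -0.24624997  0.1116034 ] [9.99995230e-01 2.83182149e-03 1.16789797e-03 3.94815807e-04] [ 0.45173257  0.45044857 -1.56582095] 0.05045790195738408 9.944985061883926
```

View pics/p5.png

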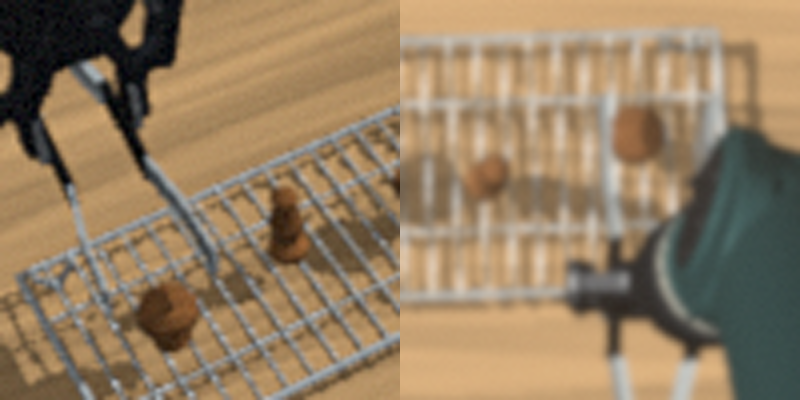

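The left half shows both tips short of and above the knob at (167,315), the tip ends near (105,300) and (212,270). In the right half the left tip ends near (608,95) and the knob is at (637,132). I'll compare these with the predicted tip positions.

Run:
```python
from h import *
for z in(.08,.09,.104): print(z,"topL",pt("top",432,203.75,z).round(4),"sceneL",pt("scene",243,297.5,z).round(4),"sceneR",pt("scene",216.25,305,z).round(4))
for dy,n in((.03,"L"),(-.03,"R")):
  for z in(.08,.104):
    p=[.641,-.246+dy,z]; print(n,z,px("scene",p),px("top",p))
print("knob now",pt("top",380+237/4,180+132/4,.05))
```

```text
0.08 topL [ 0.6476 -0.2238  0.08  ] sceneL [ 0.6433 -0.2171  0.08  ] sceneR [ 0.6343 -0.2778  0.08  ]
0.09 topL [ 0.6456 -0.222   0.09  ] sceneL [ 0.651  -0.2195  0.09  ] sceneR [ 0.6422 -0.2794  0.09  ]
0.104 topL [ 0.6428 -0.2194  0.104 ] sceneL [ 0.6618 -0.2229  0.104 ] sceneR [ 0.6531 -0.2817  0.104 ]
L 0.08 [243.06351314 296.62003078] [428.72045015 206.38982982]
L 0.104 [242.11906147 289.88967027] [430.55422852 204.48377767]
R 0.08 [218.10929527 306.79890383] [453.89919114 207.08756425]
R 0.104 [216.71095126 300.09415214] [456.16822292 205.19333315]
knob now [ 0.63120802 -0.24701644  0.05      ]
```

Emit:
{"method": "play_rows", "body": {"increments": [[105,0.003,-0.002,0.005,0],[105,0.003,-0.002,0.015,0],[105,0.003,-0.002,0.025,0],[105,0.003,-0.002,0.035,0],[105,0.003,-0.002,0.042,0],[105,0.003,-0.002,0.046,0],[105,0.003,-0.002,0.046,0],[105,0.003,-0.002,0.046,0]]}}

```text
t: 10.15
position: [0.5262, -0.2445, 0.0645]
ee_rot: [1.0, 0.002, 0.0, 0.0]
ft_force: [0.4, -0.1, -1.3]
width: 0.0499
grip_force: 9.9
```

Run:
```python
from h import *
b=ctrl.get_image("scene"); a=ctrl.get_image("top");s=ctrl.sense(); print(s["position"],s["ee_rot"],s["ft_force"],s["width"],s["grip_force"])
o=np.zeros((400,800,3),np.uint8)
o[:,:400]=cv2.resize(b[260:340,190:270],(400,400),interpolation=2); o[:,400:]=cv2.resize(a[180:260,400:480],(400,400),interpolation=2)
cv2.imwrite("pics/p6.png",o)
```

```text
[ 0.52626737 -0.24448855  0.06465657] [9.99997020e-01 2.41353167e-03 3.43043912e-04 1.33973827e-04] [0.37821093 0.88449028 0.16917301] 0.0503347199644723 9.948514848947525
```

View pics/p6.png

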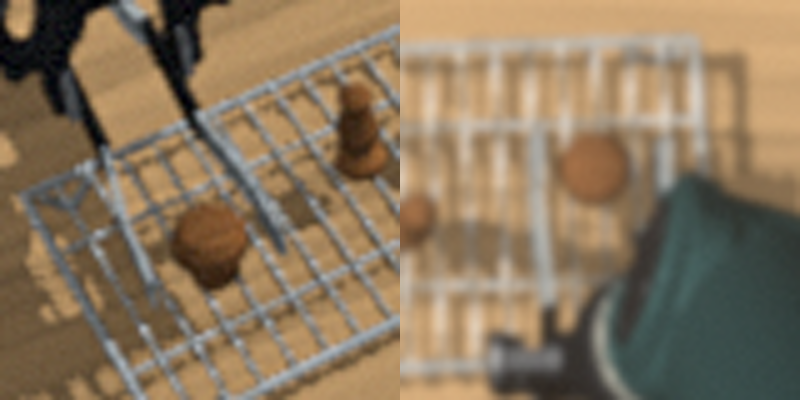

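Run:
```python
from h import *
print(pt("scene",246.6,309,.035),pt("scene",220.6,319.4,.035))
print("top",pt("top",428,204.4,.0585),pt("top",400+266/5,180+132/5,.0585),pt("top",400+195/5,180+168/5,.05))
```

```text
[ 0.64400185 -0.21261626  0.035     ] [ 0.64263338 -0.27665343  0.035     ]
top [ 0.6500239  -0.21806389  0.0585    ] [ 0.64681904 -0.27907552  0.0585    ] [ 0.62971018 -0.24641182  0.05      ]
```

The tips straddle the knob symmetrically to within about 2 mm, with the paddle centre about 3 mm ahead of it. I'll make a small correction and then close slowly.

Emit:
{"method": "play_rows", "body": {"increments": [[105,-0.002,-0.002,0,0],[112,-0.002,-0.002,0,0],[118,-0.002,-0.002,0,0],[124,-0.002,-0.002,0,0],[128,-0.002,-0.002,0,0],[131,-0.002,-0.002,0,0],[134,-0.002,-0.002,0,0],[137,-0.002,-0.002,0,0],[140,-0.002,-0.002,0,0],[140,-0.002,-0.002,0,0],[140,-0.002,-0.002,0,0]], "force": 20}}

```text
t: 11.62
position: [0.524, -0.2424, 0.0643]
ee_rot: [1.0, 0.003, -0.0, -0.0]
ft_force: [0.4, 1.0, -0.9]
width: 0.039
grip_force: 20.1
```

The grip is at its 20 N limit at 39 mm, where the spring alone would take about 11 N, so the knob is pinched. Now I'll lift it.

Emit:
{"method": "play_rows", "body": {"increments": [[150,0,0,0,0],[150,0,0,-0.003,0],[150,0,0,-0.008,0],[150,0,0,-0.02,0],[150,0,0,-0.04,0],[150,0,0,-0.065,0],[150,0,0,-0.09,0],[150,0,0,-0.115,0],[150,0,0,-0.135,0],[150,0,0,-0.14,0],[150,0,0,-0.14,0],[150,0,0,-0.14,0]]}}

```text
t: 13.12
position: [0.5233, -0.2421, 0.2034]
ee_rot: [1.0, 0.002, -0.001, -0.0]
ft_force: [0.2, -0.2, -0.9]
width: 0.039
grip_force: 20.3
```

Run:
```python
from h import *
b=ctrl.get_image("scene"); a=ctrl.get_image("top");s=ctrl.sense(); print(s["position"],s["ee_rot"],s["ft_force"],s["width"],s["grip_force"])
o=np.zeros((400,800,3),np.uint8)
o[:,:400]=cv2.resize(b[210:340,180:310],(400,400),interpolation=2); o[:,400:]=cv2.resize(a[170:270,390:490],(400,400),interpolation=2)
cv2.imwrite("pics/p7.png",o)
```

```text
[ 0.52340822 -0.24218551  0.20338692] [ 9.99996652e-01  2.40687233e-03 -8.86687802e-04 -3.41615276e-04] [ 0.16511452  0.60194692 -1.83816   ] 0.03892579517883204 20.351207490311936
```

View pics/p7.png

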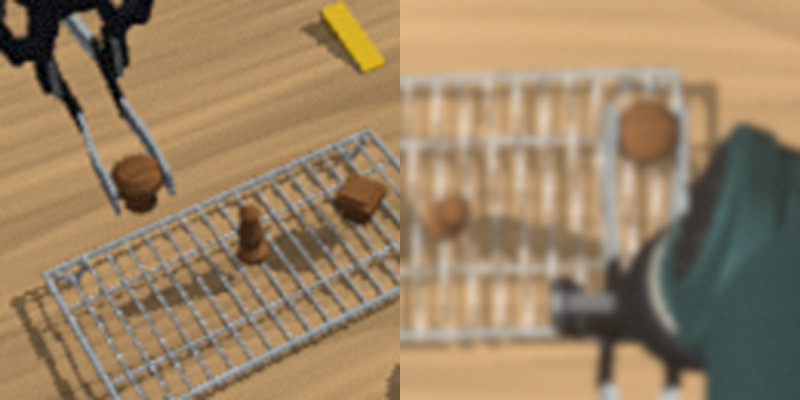

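The knob hangs upright between the tips at (138,180) in the left half, its underside about 0.16 m up. The finial and square pull are still in place. I'll let it settle, then hand in.

Emit:
{"method": "play_rows", "body": {"increments": [[150,0,0,0,0],[150,0,0,0,0],[150,0,0,0,0],[150,0,0,0,0],[150,0,0,0,0],[150,0,0,0,0]]}}

```text
t: 13.98
position: [0.524, -0.2424, 0.2043]
ee_rot: [1.0, 0.002, -0.0, 0.0]
ft_force: [-1.2, 0.1, -1.1]
width: 0.0388
grip_force: 20.3
```

```bash
python3 -c "
from h import *
s=ctrl.sense(); print(s['position'],s['width'],s['grip_force']); print(ctrl.hand_in())"
```

```text
[ 0.52400245 -0.24239986  0.20430239] 0.03883133838882037 20.34897956997156
the job is handed in; nothing more can be done
None
```

I handed in the job with the knob held upright in the tongs, its underside about 16 cm above the bench; no verdict came back, but the last picture showed it lifted clear and the finial and square pull still in place.

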